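# Spread the washed pulleys in the dryer drawer and shut it

## Task

The washed V-belt pulleys were tipped into the open drawer of the bench dryer in one pile, too high for the drawer to go in. Spread them over the drawer floor in a single even layer, each lying flat (either face up) with at least 20 mm of clear space to every other pulley so that the air gets round them, and only then slide the drawer fully shut. Leave the wood offcut, the glue bottle and the tape measure where they are.

Things in the scene. Friction and masses are not known exactly. Their poses are not given: they have to be found in the camera images.
- pulley_1: one of six equal dark cast-iron V-belt pulleys: disc 62 mm in diameter, 30 mm thick, groove round the rim, shallow blind bore; 0.2 to 0.4 kg; origin at its centre, z along its axle. At the start three lie flat on the drawer floor, two flat on these and one on top: where the pile stands in the drawer and how it is turned vary. Can be gripped from above across the rim
- pulley_2: one of six equal dark cast-iron V-belt pulleys: disc 62 mm in diameter, 30 mm thick, groove round the rim, shallow blind bore; 0.2 to 0.4 kg; origin at its centre, z along its axle. At the start three lie flat on the drawer floor, two flat on these and one on top: where the pile stands in the drawer and how it is turned vary. Can be gripped from above across the rim
- pulley_3: one of six equal dark cast-iron V-belt pulleys: disc 62 mm in diameter, 30 mm thick, groove round the rim, shallow blind bore; 0.2 to 0.4 kg; origin at its centre, z along its axle. At the start three lie flat on the drawer floor, two flat on these and one on top: where the pile stands in the drawer and how it is turned vary. Can be gripped from above across the rim
- pulley_4: one of six equal dark cast-iron V-belt pulleys: disc 62 mm in diameter, 30 mm thick, groove round the rim, shallow blind bore; 0.2 to 0.4 kg; origin at its centre, z along its axle. At the start three lie flat on the drawer floor, two flat on these and one on top: where the pile stands in the drawer and how it is turned vary. Can be gripped from above across the rim
- pulley_5: one of six equal dark cast-iron V-belt pulleys: disc 62 mm in diameter, 30 mm thick, groove round the rim, shallow blind bore; 0.2 to 0.4 kg; origin at its centre, z along its axle. At the start three lie flat on the drawer floor, two flat on these and one on top: where the pile stands in the drawer and how it is turned vary. Can be gripped from above across the rim
- pulley_6: one of six equal dark cast-iron V-belt pulleys: disc 62 mm in diameter, 30 mm thick, groove round the rim, shallow blind bore; 0.2 to 0.4 kg; origin at its centre, z along its axle. At the start three lie flat on the drawer floor, two flat on these and one on top: where the pile stands in the drawer and how it is turned vary. Can be gripped from above across the rim
- drawer_floor (a point): centre of the top of the drawer's perforated steel floor, 32 mm above the bench; moves with the drawer. x points the way the drawer goes in, y along its width, z up. Inside it is 262 mm along x, 292 mm along y; side and back walls 4 mm thick, 25 mm above the floor; front panel 10 mm thick, 40 mm above the floor. A pulley lying flat on it has its centre 15 mm above it
- drawer_lip (a point): middle of the outer edge of the lip along the top of the drawer's front panel (280 mm long, 8 mm thick, 16 mm out from the panel), 35 mm above the drawer floor, 67 mm above the bench; moves with the drawer, axes as drawer_floor. Pushed near its middle towards +x it shuts the drawer; shut, it is 26 mm in front of the case
- drawer (a joint): how far the drawer is out (m): 0 fully shut, 0.262 fully out; it slides level on stiff runners (about 3 N) and stays where it is left
- dryer: grey sheet-steel bench dryer, fixed, 336 mm wide, 286 deep, 84 high, on a 12 mm board to the robot's right, front turned to the left; origin at the bottom of the middle of its front face, x into the case, y along the front, z up. The opening ends 40 mm above the drawer floor: pulleys lying one on another cannot go in. A roll of masking tape lies on it
- wood_offcut: loose wooden block, 56 x 130 x 44 mm, lying on the bench off the drawer's front; must stay; origin at the centre of its underside, long side along its y
- glue_bottle: loose white glue bottle with a red cap, 41 x 64 x 200 mm, standing beside the drawer on its far side; must stay; origin at the centre of its underside
- tape_measure: loose yellow tape measure, 38 x 87 x 67 mm, standing on the bench off the drawer's front; must stay; origin at the centre of its underside
There are look-alikes about, which are no part of the job. Leave any turquoise look-alike of the pulley_6 alone.

How it is judged:
By the outcome, as a careful person would: the job done as asked, in the order asked, and still so for the second after the job is handed in, with the robot touching nothing.
It also fails if it takes over 72 s, if anything falls off the work surface, if the arm or the gripper's body presses on something with over 40 N, if the wrist force passes 120 N, or if a joint passes its speed limit or range.

## Robot

A 6-joint arm with a two-finger parallel gripper is mounted at the origin on a cart in front of the work surface, level with it; the furniture and walls round the work are solid. World frame = base frame: x ahead of the robot, y to its left, z up, the work surface at z = 0. Lengths are in mm, angles in rad, forces in N, time in s.
With the tool pointing down it reaches from about 400 to 925 mm from the base axis. Payload 12.5 kg.
Tool frame: the origin (TCP) lies on the centre line of the jaws, within the pads' length; the fingertips stand 19 mm ahead of it and the grasp point (between the pads) is the TCP; z points along the fingers, y is the line along which they close (so a half turn about z gives the same grasp; the last joint's range is limited). The gripper opens to 95 mm and grips with 3 to 60 N. Pads are 20 mm wide; open, the fingers measure 119 mm over their backs; the gripper's body (75 mm by 180 mm) begins 59 mm behind the grasp point.
Start: joints at [-1.279, 0.491, 1.559, -0, 1.092, -0.106], TCP at [242.144, -576.207, 200.661] pointing down, gripper open.
Joint ranges: [-3.1, 3.1], [-0.84, 2.19], [0.05, 2.79], [-1.13, 4.28], [0.06, 2.93], [-2.69, 2.69]. Speed limits (rad/s): [2.22, 2.22, 2.79, 3.14, 3.14, 3.14].

## Interface

Orientations are given as [roll, pitch, yaw] about the fixed x, y, z axes, in that order (R = Rz(yaw) Ry(pitch) Rx(roll)).
In Python, from cell import state, read_camera, job_done gives the robot as it stands.
- The arm moves only by the tool arm_command, never from a script. Its argument "deltas" is a list of rows, each an object of numbers: "dx", "dy", "dz": the shift along the world's x, y, z in m; "yaw": the turn about the world's z in degrees. In form: [{"dx": .., "dy": .., "dz": .., "yaw": ..}, ...]. A call has 1 to 20 rows; each row shifts and turns the commanded pose from where the row before left it; what a row does not reach is not made up. A row lasts 1/10 s, in which the tool goes at most 50 mm and 8.59 degrees, less where a joint would pass 70% of its speed; a pose out of reach is approached as far as the arm can. A call with a gripper value outside its range is refused whole. "gripper" is the finger opening in m, from 0 to 0.0951, set as the call begins (left out, the last holds). The fingers move at their own pace and stop on an object; the grip force is fixed at half the most. Time passes only in rows, so rows that do not move let the fingers close. It gives the time, the measured TCP pose, the force, the opening and the grip force at its end, in the units of the state.
- state(): the state, without advancing time (a new reading comes with each control period).
- read_camera(name): name is "side" or "top" or "wrist"; returns a dict with "color" (384x512x3 uint8, red, green, blue), "range_z" (384x512 float32, mm along the optical axis (not along the pixel's ray), 0 where there is no reading), "fx", "fy", "cx", "cy" (pixels), "extrinsics" (4x4, takes a point from camera to world coordinates). Camera axes: x right, y up, looking along -z (the intrinsics and any distortion apply to the point x, -y, -z); pixel columns grow to the right and rows downward; lengths in mm; the calibration is good to about 2 mm. A picture is of the moment at which its call begins.
- job_done(): hands the job in; it is judged then, once.
The state is a dict: "t": time; "joints": joint angles; "qvel": joint speeds; "tau": joint torques, N m; "eef_pos": TCP position; "tcp_rot": TCP orientation; "ft_force": force on the tool from outside, world axes, zero at the start; "moment": the same for the moment, N m; "opening": opening from 0.0 (shut) to 1.0 (fully open); "grip_force": force on a finger pad.
Only numpy, scipy, OpenCV 4.12 (cv2) and the standard library are available. Lean on these libraries where they do the work, as an engineer would, in place of code of your own. Each camera call takes 0.05 s, during which the arm holds its last target. There are 200 camera calls.

## Working session

There is one attempt and no reset: what is moved stays moved. The work goes in short steps, Python scripts to look and compute and a tool call to move; the robot and the scene stay as the last step left them, time stands still between calls to the robot, and variables do not carry over. Pictures are saved under pics/ and viewed, at most 10 in all, crops included, and the job is handed in when it is done.

Besides the shell and the picture viewer there is one more tool, called after ">>>" as name(argument=value, ...), one argument or row to a line, values as JSON. arm_command: Moves the arm, as the interface text tells. Its arguments: {"type":"object","properties":{"deltas":{"type":"array"},"gripper":{"type":"number"}},"required":["deltas"]}

```bash
mkdir -p pics; ls; cat > h.py <<'E'
import numpy as np, cv2
from cell import state, read_camera, job_done
def pts(c):
    z=c["range_z"]; v,u=np.mgrid[0:z.shape[0],0:z.shape[1]]
    P=np.stack([(u-c["cx"])/c["fx"]*z,-(v-c["cy"])/c["fy"]*z,-z],-1)
    E=np.array(c["extrinsics"]); return P@E[:3,:3].T+E[:3,3]
def save(c,n): cv2.imwrite("pics/"+n+".png",c["color"][:,:,::-1])
E
python3 - <<'E'
from h import *
s=state(); print(s["t"],s["eef_pos"],s["tcp_rot"],s["opening"])
for n in("top","side"):
    c=read_camera(n); save(c,n+"0"); np.save(n+"0.npy",pts(c)); np.save(n+"0c.npy",c["color"])
    print(n,np.round(c["extrinsics"],2).tolist(),c["fx"],(c["range_z"]>0).mean())
E
```

```text
pics
0.0 [ 242.0599039  -575.91465008  200.04616767] [-3.14046242e+00 -1.50280944e-04  3.97742637e-01] 0.9997364820664153
top [[0.01, 1.0, -0.09, 507.24], [-1.0, 0.01, -0.01, -255.33], [-0.01, 0.09, 1.0, 1125.95], [0.0, 0.0, 0.0, 1.0]] 415.36868933364775 0.995849609375
side [[0.99, -0.07, 0.08, 636.94], [0.1, 0.62, -0.78, -997.16], [0.01, 0.78, 0.62, 682.32], [0.0, 0.0, 0.0, 1.0]] 359.4573091578816 0.9821624755859375
```

View pics/top0.png

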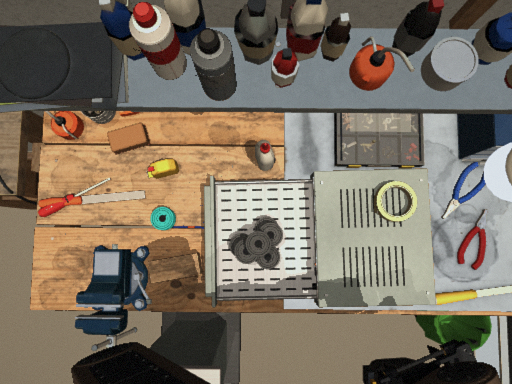

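View pics/side0.png

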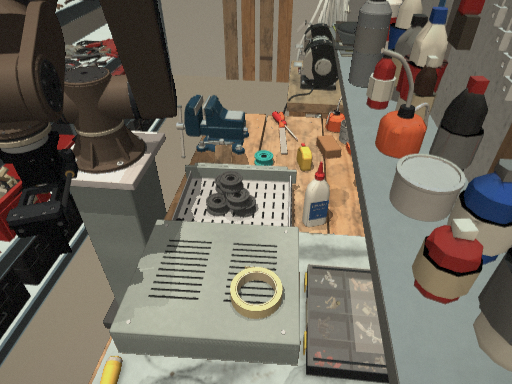

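The top view shows the drawer at about (205–315, 178–300), opening towards image left (+y). The pile is at about (258, 243), the dryer at (315–435, 170–305), and the glue bottle at (265, 155). The turquoise look-alike is at (163, 217). The side view agrees. Next I measure from depth.

```bash
python3 - <<'E'
from h import *
P=np.load("top0.npy");C=np.load("top0c.npy").astype(int)
v,u=np.mgrid[0:384,0:512]
z=P[...,2]
def box(u0,u1,v0,v1): return (u>=u0)&(u<=u1)&(v>=v0)&(v<=v1)
m=box(310,440,160,310)&(abs(z-96)<5)
r=cv2.minAreaRect(P[m][:,:2].astype(np.float32)); print("case",r,np.median(z[m]))
m=box(195,222,170,306)&(z>62)&(z<80)
r=cv2.minAreaRect(P[m][:,:2].astype(np.float32)); print("front",r,np.median(z[m]),m.sum())
f=box(218,312,184,294)&(z<40)&(z>20);print("floor z",np.median(z[f]),f.sum())
m=box(196,318,170,306)&(z>50)&(z<62)&~box(225,290,215,275)
r=cv2.minAreaRect(P[m][:,:2].astype(np.float32)); print("walls",r,m.sum())
dark=(C.max(2)<110)
b=box(224,295,210,278)
for h in(62,92,122):
    m=b&(abs(z-h)<9); k=cv2.connectedComponentsWithStats(m.astype(np.uint8))
    for i in range(1,k[0]):
        if k[2][i,4]>20:
            q=P[k[1]==i]; print(h,k[2][i],q.mean(0).round(1),q.min(0).round(),q.max(0).round(),cv2.minEnclosingCircle(q[:,:2].astype(np.float32)))
# glue bottle, others
m=box(250,280,135,172)&(z>20)&(z<230); print("glue",P[m].min(0),P[m].max(0))
c=cv2.resize(np.load("top0c.npy")[165:310,195:325],None,fx=6,fy=4.1*1,interpolation=2) if 0 else cv2.resize(np.load("top0c.npy")[205:280,220:300],None,fx=7,fy=7,interpolation=2)
cv2.imwrite("pics/pile.png",c[:,:,::-1])
print(z[205:280:3,222:298:3].astype(int).tolist().__str__().replace("],","],\n"))
E
```

```text
case ((501.5806579589844, -534.3241577148438), (335.94329833984375, 298.5044860839844), 1.859023928642273) 95.88698766632297
front ((487.8449401855469, -132.83592224121094), (326.5276794433594, 26.36589241027832), 1.9215177297592163) 71.2680425018475 1239
floor z 32.22878424410226 8638
walls ((491.82476806640625, -272.2786865234375), (331.3046569824219, 254.9979705810547), 1.7539302110671997) 437
62 [255 217  23  14 143] [ 535.4 -269.4   61.5] [ 515. -304.   54.] [ 548. -248.   69.] ((522.7646484375, -276.4222412109375), 29.11390495300293)
62 [229 233  20  22 171] [ 487.7 -200.7   61.4] [ 453. -231.   55.] [ 507. -183.   69.] ((477.678955078125, -211.76158142089844), 30.701385498046875)
62 [256 247  24  22 340] [ 442.5 -285.1   60.7] [ 419. -310.   54.] [ 472. -252.   67.] ((447.9789733886719, -280.95050048828125), 30.658493041992188)
92 [259 222  24  25 345] [ 508.8 -292.4   90.8] [ 476. -316.   85.] [ 535. -259.   98.] ((504.4299621582031, -286.4798278808594), 30.73655891418457)
92 [234 239  24  25 322] [ 458.1 -219.5   90.7] [ 433. -254.   85.] [ 492. -197.   97.] ((462.8297424316
[... 2328 characters left out ...]
63, 63, 60, 59, 58, 65, 60, 62, 31, 31, 31, 33, 33, 33],
 [34, 33, 29, 30, 28, 31, 31, 96, 91, 90, 90, 35, 61, 59, 62, 60, 61, 62, 59, 34, 32, 32, 30, 30, 31, 32],
 [35, 30, 31, 31, 32, 31, 32, 31, 30, 29, 32, 34, 28, 62, 62, 60, 62, 59, 58, 31, 33, 30, 32, 32, 34, 24],
 [35, 36, 31, 31, 32, 33, 31, 29, 28, 32, 29, 28, 28, 34, 59, 61, 62, 28, 33, 29, 28, 35, 30, 35, 32, 29],
 [32, 32, 33, 31, 31, 28, 1125, 32, 33, 32, 29, 33, 33, 28, 31, 31, 32, 32, 32, 29, 30, 31, 31, 31, 31, 31],
 [34, 30, 29, 35, 33, 32, 30, 31, 32, 28, 32, 32, 27, 28, 33, 32, 33, 29, 32, 32, 31, 32, 34, 30, 35, 33],
 [33, 30, 31, 33, 33, 33, 32, 36, 30, 29, 34, 35, 31, 30, 38, 31, 35, 29, 31, 29, 29, 33, 29, 32, 34, 33]]
```

View pics/pile.png

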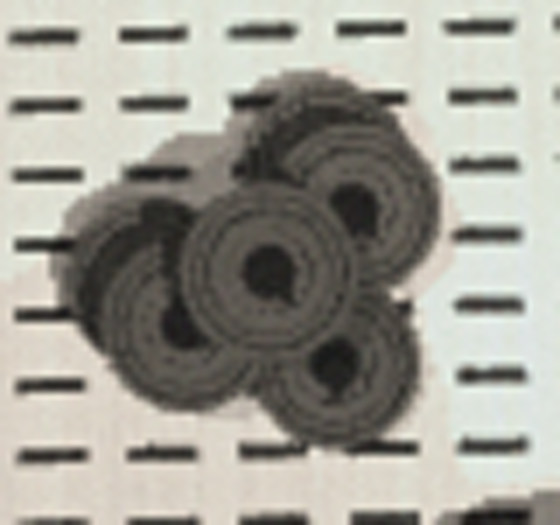

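The positions agree with the known sizes: tops at 62, 92 and 122 mm, radius about 31 mm.

| Pulley | x, y (mm) |
|---|---|
| T (top) | 482, -256 |
| M1 | 504, -286 |
| M2 | 463, -227 |
| B1 | 523, -277 |
| B2 | 478, -212 |
| B3 | 448, -281 |

The drawer is yawed 1.86° with its centre at about (492, -277). I'll place the pulleys in a 3×2 grid, starting with T.

>>> arm_command(
  deltas=[
    {"dx": 0.012,"dy": 0.016},
    {"dx": 0.024,"dy": 0.032},
    {"dx": 0.024,"dy": 0.032},
    {"dx": 0.024,"dy": 0.032},
    {"dx": 0.024,"dy": 0.032},
    {"dx": 0.024,"dy": 0.032},
    {"dx": 0.024,"dy": 0.032},
    {"dx": 0.024,"dy": 0.032},
    {"dx": 0.024,"dy": 0.032},
    {"dx": 0.024,"dy": 0.032,"dz": -0.01},
    {"dx": 0.012,"dy": 0.016,"dz": -0.03},
    {"dz": 0},
    {"dz": 0},
  ],
  gripper=0.08,
)

```text
$.deltas[0]: bad value
```

>>> arm_command(
  deltas=[
    {"dx": 0.012,"dy": 0.016,"dz": 0.0,"yaw": 0.0},
    {"dx": 0.024,"dy": 0.032,"dz": 0.0,"yaw": 0.0},
    {"dx": 0.024,"dy": 0.032,"dz": 0.0,"yaw": 0.0},
    {"dx": 0.024,"dy": 0.032,"dz": 0.0,"yaw": 0.0},
    {"dx": 0.024,"dy": 0.032,"dz": 0.0,"yaw": 0.0},
    {"dx": 0.024,"dy": 0.032,"dz": 0.0,"yaw": 0.0},
    {"dx": 0.024,"dy": 0.032,"dz": 0.0,"yaw": 0.0},
    {"dx": 0.024,"dy": 0.032,"dz": 0.0,"yaw": 0.0},
    {"dx": 0.024,"dy": 0.032,"dz": 0.0,"yaw": 0.0},
    {"dx": 0.024,"dy": 0.032,"dz": -0.01,"yaw": 0.0},
    {"dx": 0.012,"dy": 0.016,"dz": -0.03,"yaw": 0.0},
    {"dx": 0.0,"dy": 0.0,"dz": 0.0,"yaw": 0.0},
    {"dx": 0.0,"dy": 0.0,"dz": 0.0,"yaw": 0.0},
  ],
  gripper=0.08,
)

```text
t: 1.4
eef_pos: [482.0, -255.5, 160.7]
tcp_rot: [-3.141, 0.001, 0.399]
ft_force: [-0.7, -1.3, -1.0]
opening: 0.84
grip_force: 0.0
```

>>> arm_command(
  deltas=[
    {"dx": 0.0,"dy": -0.001,"dz": -0.017,"yaw": 0.0},
    {"dx": 0.0,"dy": 0.0,"dz": -0.02,"yaw": 0.0},
    {"dx": 0.0,"dy": 0.0,"dz": -0.01,"yaw": 0.0},
    {"dx": 0.0,"dy": 0.0,"dz": 0.0,"yaw": 0.0},
  ],
)

```text
t: 1.8
eef_pos: [481.5, -257.8, 113.4]
tcp_rot: [-3.141, 0.001, 0.397]
ft_force: [-0.2, 0.0, 0.2]
opening: 0.842
grip_force: 0.0
```

>>> arm_command(
  deltas=[
    {"dx": 0.0,"dy": 0.0,"dz": 0.0,"yaw": 0.0},
    {"dx": 0.0,"dy": 0.0,"dz": 0.0,"yaw": 0.0},
    {"dx": 0.0,"dy": 0.0,"dz": 0.0,"yaw": 0.0},
    {"dx": 0.0,"dy": 0.0,"dz": 0.0,"yaw": 0.0},
    {"dx": 0.0,"dy": 0.0,"dz": 0.0,"yaw": 0.0},
  ],
  gripper=0.05,
)

```text
t: 2.3
eef_pos: [482.2, -257.2, 113.9]
tcp_rot: [3.141, -0.0, 0.398]
ft_force: [-0.1, 0.0, -0.2]
opening: 0.537
grip_force: 0.0
```

```bash
python3 - <<'E'
from h import *
c=read_camera("wrist"); save(c,"w1"); s=state(); print(s["opening"],s["grip_force"])
E
```

```text
0.527416755510996 0.0
```

View pics/w1.png

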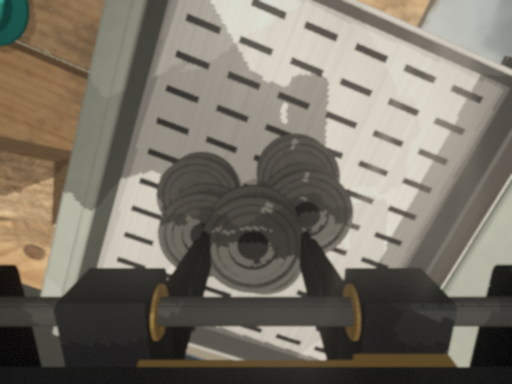

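The wrist view shows the fingertips at about (205, 240) and (308, 240), on the top pulley's rim. They probably stopped at the commanded 50 mm inside the groove, so I'll close further.

>>> arm_command(
  deltas=[
    {"dx": 0.0,"dy": 0.0,"dz": 0.0,"yaw": 0.0},
    {"dx": 0.0,"dy": 0.0,"dz": 0.0,"yaw": 0.0},
    {"dx": 0.0,"dy": 0.0,"dz": 0.0,"yaw": 0.0},
  ],
  gripper=0.0,
)

```text
t: 2.65
eef_pos: [482.2, -257.2, 113.6]
tcp_rot: [3.142, 0.0, 0.398]
ft_force: [-0.6, 0.6, -0.1]
opening: 0.327
grip_force: 0.0
```

```bash
python3 - <<'E'
from h import *
c=read_camera("wrist"); P=pts(c)
for r in range(140,300,10): print(r,P[r,180:340:13].round(0).astype(int)[:,2].tolist())
print(P[240,253],P[190,253],P[290,253],P[240,210],P[240,300])
a=cv2.resize(c["color"][120:340],(400,172)); s=read_camera("side")["color"][130:260,150:320]
s=cv2.resize(s,None,fx=3.5,fy=3.5,interpolation=2); o=np.zeros((172+s.shape[0],s.shape[1],3),np.uint8); o[:172,:400]=a; o[172:]=s
cv2.imwrite("pics/w2.png",o[:,:,::-1])
E
```

```text
140 [32, 32, 33, 31, 32, 32, 31, 30, 60, 62, 61, 33, 32]
150 [31, 31, 30, 30, 32, 31, 32, 61, 59, 60, 60, 63, 32]
160 [60, 62, 61, 38, 31, 31, 36, 59, 62, 63, 61, 60, 32]
170 [58, 61, 59, 62, 37, 32, 62, 59, 68, 69, 88, 67, 62]
180 [62, 61, 61, 58, 61, 31, 62, 68, 92, 89, 90, 93, 90]
190 [58, 69, 71, 69, 96, 99, 98, 97, 88, 91, 91, 90, 89]
200 [93, 91, 91, 97, 119, 121, 122, 120, 96, 88, 88, 92, 89]
210 [89, 92, 93, 122, 119, 118, 119, 119, 122, 90, 88, 88, 92]
220 [91, 89, 89, 120, 121, 122, 122, 121, 119, 120, 89, 89, 91]
230 [91, 87, 121, 118, 121, 119, 119, 122, 121, 121, 88, 92, 89]
240 [91, 89, 123, 139, 118, 118, 119, 119, 136, 120, 92, 90, 93]
250 [92, 88, 123, 151, 118, 119, 120, 118, 139, 151, 91, 91, 32]
260 [89, 91, 162, 158, 122, 118, 119, 120, 141, 162, 32, 31, 31]
270 [211, 211, 170, 168, 121, 121, 121, 122, 142, 170, 171, 212, 211]
280 [217, 216, 178, 169, 120, 120, 119, 120, 143, 179, 179, 217, 217]
290 [222, 219, 186, 171, 33, 122, 123, 60, 32, 181, 213, 222, 222]
[ 484.19056071 -253.71303682  118.44359418] [ 507.33191328 -243.93764832   98.44067142] [ 455.54815701 -265.69020935  122.9742139 ] [ 474.63571436 -230.17895578  119.07082077] [ 496.44229872 -278.13086834  122.51503219]
```

View pics/w2.png

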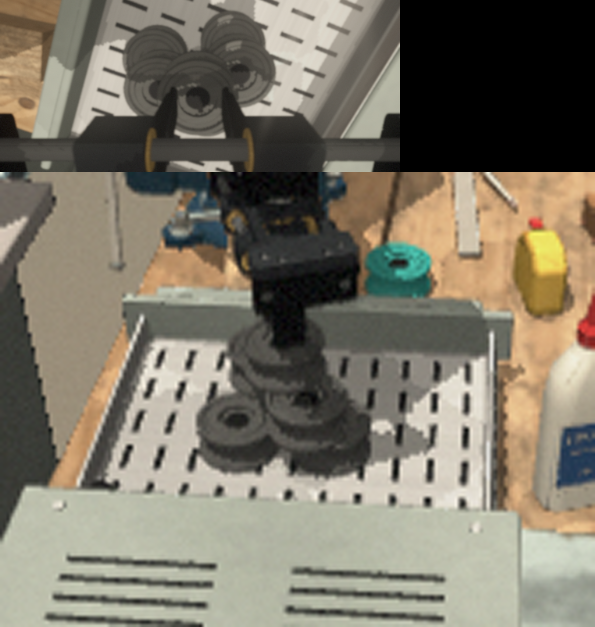

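The fingers are closing above the pulley: their lowest visible points are around z 136, while the pulley top is at 122. I'll measure where the tips really are relative to the reported TCP.

```bash
python3 - <<'E'
from h import *
c=read_camera("wrist"); P=pts(c); s=state(); t=np.array(s["eef_pos"]); y=s["tcp_rot"][2]
print(t,s["opening"],np.linalg.inv(c["extrinsics"])@np.r_[t,1])
ax=np.array([np.sin(y),-np.cos(y),0]); bx=np.array([np.cos(y),np.sin(y),0])
D=P-t
for r in range(222,262,3):
    g=[(u,int(D[r,u]@bx),int(D[r,u]@ax),int(P[r,u,2])) for u in range(195,320,3) if 127<P[r,u,2]<230]
    print(r,g)
E
```

```text
[ 482.15319931 -257.19789244  113.64697076] 0.20587304740656037 [   1.2491716   -26.97263352 -200.53938148    1.        ]
222 []
225 []
228 []
231 [(228, 13, -16, 127), (279, 12, 12, 127), (282, 13, 13, 128)]
234 [(225, 12, -17, 131), (228, 13, -15, 132), (231, 11, -14, 129), (276, 11, 10, 129), (279, 12, 11, 131), (282, 12, 13, 131)]
237 [(225, 12, -17, 135), (228, 12, -15, 135), (231, 11, -14, 132), (276, 10, 10, 131), (279, 12, 11, 134), (282, 13, 13, 136)]
240 [(222, 12, -18, 138), (225, 13, -16, 140), (228, 12, -15, 138), (231, 11, -14, 136), (276, 10, 10, 134), (279, 10, 11, 135), (282, 12, 12, 138), (285, 12, 14, 139), (288, 12, 16, 139)]
243 [(219, 12, -19, 143), (222, 12, -18, 143), (225, 13, -16, 143), (228, 13, -15, 143), (231, 11, -13, 139), (276, 8, 10, 134), (279, 11, 11, 140), (282, 13, 12, 143), (285, 12, 14, 143), (288, 13, 15, 144)]
246 [(219, 12, -19, 146), (225, 12, -16, 146), (228, 12, -14, 146), (231, 11, -13, 143), (276, 7, 10, 135), (279, 11, 11, 143), (282, 12, 12, 146), (285, 12, 13, 146), (288, 12, 15, 146)]
249 [(216, 12, -20, 148), (219, 12, -19, 149), (2
[... 744 characters left out ...]
94, 12, 17, 156)]
258 [(213, 13, -20, 159), (216, 12, -19, 159), (219, 12, -17, 159), (222, 13, -16, 160), (225, 13, -15, 159), (228, 11, -14, 157), (231, 7, -13, 149), (234, -3, -13, 128), (276, 0, 10, 134), (279, 10, 10, 155), (282, 10, 11, 155), (285, 12, 12, 159), (288, 12, 14, 158), (291, 12, 15, 159), (294, 13, 16, 160), (297, 13, 18, 159)]
261 [(210, 12, -21, 162), (213, 13, -20, 162), (216, 12, -19, 161), (219, 12, -17, 161), (222, 12, -16, 162), (225, 13, -14, 162), (228, 11, -13, 159), (231, 6, -13, 150), (234, -5, -13, 127), (276, -1, 10, 136), (279, 9, 10, 157), (282, 11, 11, 159), (285, 13, 12, 162), (288, 12, 13, 161), (291, 12, 15, 160), (294, 13, 16, 163), (297, 12, 17, 162)]
```

The whole gripper sits about 32 mm higher than the reported TCP implies: tips at z≈127 with a reported TCP of 113.6, and lateral offset within 3 mm. From here I use real z = reported z + 32. I'll reopen, go lower and check.

>>> arm_command(
  deltas=[
    {"dx": 0.0,"dy": 0.0,"dz": 0.005,"yaw": 0.0},
    {"dx": 0.0,"dy": 0.0,"dz": 0.0,"yaw": 0.0},
    {"dx": 0.0,"dy": 0.0,"dz": 0.0,"yaw": 0.0},
    {"dx": 0.0,"dy": 0.0,"dz": 0.0,"yaw": 0.0},
    {"dx": 0.0,"dy": 0.0,"dz": 0.0,"yaw": 0.0},
    {"dx": 0.0,"dy": 0.0,"dz": 0.0,"yaw": 0.0},
    {"dx": 0.0,"dy": 0.0,"dz": -0.014,"yaw": 0.0},
    {"dx": 0.0,"dy": 0.0,"dz": -0.01,"yaw": 0.0},
    {"dx": 0.0,"dy": 0.0,"dz": -0.01,"yaw": 0.0},
    {"dx": 0.0,"dy": 0.0,"dz": 0.0,"yaw": 0.0},
  ],
  gripper=0.08,
)

```text
t: 3.8
eef_pos: [481.6, -256.9, 83.3]
tcp_rot: [-3.14, 0.001, 0.398]
ft_force: [0.3, 0.4, 0.7]
opening: 0.835
grip_force: 0.0
```

>>> arm_command(
  deltas=[
    {"dx": 0.0,"dy": 0.0,"dz": 0.0,"yaw": 0.0},
    {"dx": 0.0,"dy": 0.0,"dz": 0.0,"yaw": 0.0},
    {"dx": 0.0,"dy": 0.0,"dz": 0.0,"yaw": 0.0},
    {"dx": 0.0,"dy": 0.0,"dz": 0.0,"yaw": 0.0},
  ],
  gripper=0.05,
)

```text
t: 4.2
eef_pos: [482.2, -257.2, 85.0]
tcp_rot: [3.141, -0.0, 0.398]
ft_force: [-0.3, 1.4, 2.2]
opening: 0.644
grip_force: 30.0
```

Gripped at 61 mm and 30 N. Now I carry T to slot c (575, -216).

>>> arm_command(
  deltas=[
    {"dx": 0.0,"dy": 0.0,"dz": 0.02,"yaw": 0.0},
    {"dx": 0.0,"dy": 0.0,"dz": 0.025,"yaw": 0.0},
    {"dx": 0.02,"dy": 0.009,"dz": 0.0,"yaw": 0.0},
    {"dx": 0.036,"dy": 0.016,"dz": 0.0,"yaw": 0.0},
    {"dx": 0.036,"dy": 0.016,"dz": 0.0,"yaw": 0.0},
    {"dx": 0.0,"dy": 0.0,"dz": -0.03,"yaw": 0.0},
    {"dx": 0.0,"dy": 0.0,"dz": -0.035,"yaw": 0.0},
    {"dx": 0.0,"dy": 0.0,"dz": -0.025,"yaw": 0.0},
    {"dx": 0.0,"dy": 0.0,"dz": -0.009,"yaw": 0.0},
    {"dx": 0.0,"dy": 0.0,"dz": -0.004,"yaw": 0.0},
    {"dx": 0.0,"dy": 0.0,"dz": 0.0,"yaw": 0.0},
  ],
)

```text
t: 5.3
eef_pos: [574.4, -216.4, 27.1]
tcp_rot: [3.141, -0.0, 0.398]
ft_force: [-0.1, 0.9, -2.6]
opening: 0.645
grip_force: 30.0
```

>>> arm_command(
  deltas=[
    {"dx": 0.0,"dy": 0.0,"dz": -0.002,"yaw": 0.0},
    {"dx": 0.0,"dy": 0.0,"dz": 0.0,"yaw": 0.0},
  ],
)

```text
t: 5.5
eef_pos: [574.5, -216.4, 25.6]
tcp_rot: [3.14, -0.001, 0.398]
ft_force: [-0.0, 0.0, -3.2]
opening: 0.642
grip_force: 30.0
```

>>> arm_command(
  deltas=[
    {"dx": 0.0,"dy": 0.0,"dz": -0.0015,"yaw": 0.0},
    {"dx": 0.0,"dy": 0.0,"dz": 0.0,"yaw": 0.0},
  ],
)

```text
t: 5.7
eef_pos: [574.6, -216.5, 25.0]
tcp_rot: [3.14, -0.001, 0.398]
ft_force: [-2.0, 1.1, 10.8]
opening: 0.643
grip_force: 30.0
```

Floor contact was at the predicted height. I release and go to M1.

>>> arm_command(
  deltas=[
    {"dx": 0.0,"dy": 0.0,"dz": 0.0,"yaw": 0.0},
    {"dx": 0.0,"dy": 0.0,"dz": 0.0,"yaw": 0.0},
    {"dx": 0.0,"dy": 0.0,"dz": 0.03,"yaw": 0.0},
    {"dx": 0.0,"dy": 0.0,"dz": 0.045,"yaw": 0.0},
    {"dx": -0.01,"dy": -0.01,"dz": 0.01,"yaw": -7.0},
    {"dx": -0.02,"dy": -0.02,"dz": 0.0,"yaw": -8.0},
    {"dx": -0.02,"dy": -0.02,"dz": 0.0,"yaw": -8.0},
    {"dx": -0.02,"dy": -0.02,"dz": -0.01,"yaw": -8.0},
    {"dx": 0.0,"dy": 0.0,"dz": -0.02,"yaw": -2.0},
    {"dx": 0.0,"dy": 0.0,"dz": -0.015,"yaw": 0.0},
    {"dx": 0.0,"dy": 0.0,"dz": -0.01,"yaw": 0.0},
    {"dx": 0.0,"dy": 0.0,"dz": 0.0,"yaw": 0.0},
  ],
  gripper=0.08,
)

```text
t: 6.9
eef_pos: [503.8, -285.9, 52.2]
tcp_rot: [-3.141, 0.002, -0.178]
ft_force: [-0.3, -0.1, 0.6]
opening: 0.841
grip_force: 0.0
```

>>> arm_command(
  deltas=[
    {"dx": 0.0,"dy": 0.0,"dz": 0.0,"yaw": 0.0},
    {"dx": 0.0,"dy": 0.0,"dz": 0.0,"yaw": 0.0},
    {"dx": 0.0,"dy": 0.0,"dz": 0.0,"yaw": 0.0},
    {"dx": 0.0,"dy": 0.0,"dz": 0.0,"yaw": 0.0},
  ],
  gripper=0.05,
)

```text
t: 7.3
eef_pos: [504.5, -286.4, 53.8]
tcp_rot: [3.141, -0.001, -0.178]
ft_force: [0.2, 1.2, 4.4]
opening: 0.643
grip_force: 30.0
```

M1 goes to slot f.

>>> arm_command(
  deltas=[
    {"dx": 0.0,"dy": 0.0,"dz": 0.015,"yaw": 0.0},
    {"dx": 0.0,"dy": 0.0,"dz": 0.03,"yaw": 0.0},
    {"dx": 0.014,"dy": -0.008,"dz": 0.0,"yaw": 0.0},
    {"dx": 0.03,"dy": -0.019,"dz": 0.0,"yaw": 0.0},
    {"dx": 0.03,"dy": -0.019,"dz": 0.0,"yaw": 0.0},
    {"dx": 0.0,"dy": 0.0,"dz": -0.02,"yaw": 0.0},
    {"dx": 0.0,"dy": 0.0,"dz": -0.03,"yaw": 0.0},
    {"dx": 0.0,"dy": 0.0,"dz": -0.016,"yaw": 0.0},
    {"dx": 0.0,"dy": 0.0,"dz": -0.006,"yaw": 0.0},
    {"dx": 0.0,"dy": 0.0,"dz": -0.0015,"yaw": 0.0},
    {"dx": 0.0,"dy": 0.0,"dz": 0.0,"yaw": 0.0},
  ],
)

```text
t: 8.4
eef_pos: [578.5, -332.5, 25.5]
tcp_rot: [3.141, -0.001, -0.178]
ft_force: [0.5, -0.1, -4.4]
opening: 0.643
grip_force: 30.0
```

>>> arm_command(
  deltas=[
    {"dx": 0.0,"dy": 0.0,"dz": -0.0015,"yaw": 0.0},
    {"dx": 0.0,"dy": 0.0,"dz": 0.0,"yaw": 0.0},
  ],
)

```text
t: 8.6
eef_pos: [578.4, -332.4, 23.9]
tcp_rot: [3.141, -0.001, -0.178]
ft_force: [-0.0, 0.1, -1.7]
opening: 0.645
grip_force: 30.0
```

>>> arm_command(
  deltas=[
    {"dx": 0.0,"dy": 0.0,"dz": 0.0,"yaw": 0.0},
    {"dx": 0.0,"dy": 0.0,"dz": 0.0,"yaw": 0.0},
    {"dx": 0.0,"dy": 0.0,"dz": 0.03,"yaw": 0.0},
    {"dx": 0.0,"dy": 0.0,"dz": 0.045,"yaw": 0.0},
    {"dx": -0.012,"dy": 0.01,"dz": 0.005,"yaw": 0.0},
    {"dx": -0.026,"dy": 0.024,"dz": 0.0,"yaw": 0.0},
    {"dx": -0.026,"dy": 0.024,"dz": 0.0,"yaw": 0.0},
    {"dx": -0.026,"dy": 0.024,"dz": 0.0,"yaw": 0.0},
    {"dx": -0.0255,"dy": 0.0235,"dz": -0.01,"yaw": 0.0},
    {"dx": 0.0,"dy": 0.0,"dz": -0.02,"yaw": 0.0},
    {"dx": 0.0,"dy": 0.0,"dz": -0.013,"yaw": 0.0},
    {"dx": 0.0,"dy": 0.0,"dz": -0.007,"yaw": 0.0},
    {"dx": 0.0,"dy": 0.0,"dz": 0.0,"yaw": 0.0},
  ],
  gripper=0.08,
)

```text
t: 9.9
eef_pos: [462.6, -226.7, 52.8]
tcp_rot: [-3.141, 0.001, -0.178]
ft_force: [-1.0, -0.0, 0.3]
opening: 0.837
grip_force: 0.0
```

>>> arm_command(
  deltas=[
    {"dx": 0.0,"dy": 0.0,"dz": 0.0,"yaw": 0.0},
    {"dx": 0.0,"dy": 0.0,"dz": 0.0,"yaw": 0.0},
    {"dx": 0.0,"dy": 0.0,"dz": 0.0,"yaw": 0.0},
    {"dx": 0.0,"dy": 0.0,"dz": 0.0,"yaw": 0.0},
  ],
  gripper=0.05,
)

```text
t: 10.3
eef_pos: [462.9, -227.0, 53.7]
tcp_rot: [3.141, -0.001, -0.178]
ft_force: [-0.2, -1.8, 3.9]
opening: 0.644
grip_force: 30.0
```

M2 goes to slot a.

>>> arm_command(
  deltas=[
    {"dx": 0.0,"dy": 0.0,"dz": 0.015,"yaw": 0.0},
    {"dx": 0.0,"dy": 0.0,"dz": 0.03,"yaw": 0.0},
    {"dx": -0.012,"dy": 0.001,"dz": 0.0,"yaw": 0.0},
    {"dx": -0.025,"dy": 0.002,"dz": 0.0,"yaw": 0.0},
    {"dx": -0.025,"dy": 0.002,"dz": 0.0,"yaw": 0.0},
    {"dx": 0.0,"dy": 0.0,"dz": -0.02,"yaw": 0.0},
    {"dx": 0.0,"dy": 0.0,"dz": -0.03,"yaw": 0.0},
    {"dx": 0.0,"dy": 0.0,"dz": -0.016,"yaw": 0.0},
    {"dx": 0.0,"dy": 0.0,"dz": -0.006,"yaw": 0.0},
    {"dx": 0.0,"dy": 0.0,"dz": -0.003,"yaw": 0.0},
    {"dx": 0.0,"dy": 0.0,"dz": 0.0,"yaw": 0.0},
  ],
)

```text
t: 11.4
eef_pos: [400.0, -221.4, 23.5]
tcp_rot: [-3.141, 0.001, -0.178]
ft_force: [-0.6, -0.2, -2.5]
opening: 0.647
grip_force: 30.0
```

>>> arm_command(
  deltas=[
    {"dx": 0.0,"dy": 0.0,"dz": 0.0,"yaw": 0.0},
    {"dx": 0.0,"dy": 0.0,"dz": 0.0,"yaw": 0.0},
    {"dx": 0.0,"dy": 0.0,"dz": 0.03,"yaw": 0.0},
    {"dx": 0.0,"dy": 0.0,"dz": 0.045,"yaw": 0.0},
    {"dx": 0.01,"dy": -0.015,"dz": 0.05,"yaw": 0.0},
    {"dx": 0.02,"dy": -0.04,"dz": 0.02,"yaw": 0.0},
    {"dx": 0.02,"dy": -0.04,"dz": 0.0,"yaw": 0.0},
    {"dx": 0.0,"dy": 0.0,"dz": 0.0,"yaw": 0.0},
    {"dx": 0.0,"dy": 0.0,"dz": 0.0,"yaw": 0.0},
  ],
  gripper=0.08,
)

```text
t: 12.3
eef_pos: [449.7, -316.0, 164.9]
tcp_rot: [-3.141, 0.001, -0.179]
ft_force: [-0.3, 0.3, -1.5]
opening: 0.845
grip_force: 0.0
```

```bash
cat > meas.py <<'E'
from h import *
import sys
c=read_camera(sys.argv[1]); P=pts(c); save(c,sys.argv[2])
z=P[...,2]; m=((z>54)&(z<68)&(P[...,0]>352)&(P[...,0]<632)&(P[...,1]>-400)&(P[...,1]<-155)).astype(np.uint8)
m=cv2.morphologyEx(m,cv2.MORPH_CLOSE,np.ones((5,5)))
n,l,st,_=cv2.connectedComponentsWithStats(m)
for i in range(1,n):
    if st[i,4]>100:
        q=P[(l==i)&(z>54)&(z<68)]; (x,y),r=cv2.minEnclosingCircle(q[:,:2].astype(np.float32))
        print(st[i,:4],"mean",q.mean(0).round(1),"circ",round(x,1),round(y,1),round(r,1))
s=state(); print(s["t"],s["eef_pos"].round(1))
E
python3 meas.py wrist w3; python3 meas.py top t3
```

```text
[208   0  78  81] mean [ 576.8 -330.3   60.2] circ 576.6 -330.2 31.1
[71 29 78 81] mean [ 574.4 -215.8   60.2] circ 574.0 -215.4 31.4
[161  88  72  74] mean [ 518.6 -275.6   60.2] circ 517.7 -275.4 31.1
[104 151  70  67] mean [ 476.1 -211.8   60.2] circ 475.4 -211.2 31.4
[185 169  67  65] mean [ 447.5 -279.4   60.2] circ 446.9 -279.1 31.1
[136 228  43  42] mean [ 416.1 -207.8   60.6] circ 409.1 -212.0 28.1
[178 231  23  55] mean [ 393.9 -239.8   60.5] circ 396.4 -230.6 28.3
12.35 [ 449.5 -315.2  164.8]
[231 195  25  24] mean [ 575.2 -216.8   60.9] circ 575.1 -216.9 30.9
[276 194  24  24] mean [ 578.1 -331.6   60.8] circ 578.1 -331.7 31.0
[255 217  23  22] mean [ 523.4 -273.5   60.5] circ 519.4 -277.0 30.8
[229 233  21  25] mean [ 478.5 -204.9   60.7] circ 476.6 -213.0 30.8
12.4 [ 449.4 -314.9  164.9]
```

The released pulleys are within about 1 mm of their slots. Next is B1 (519.5, -276.5), which goes to slot e (491, -335).

>>> arm_command(
  deltas=[
    {"dx": 0.01,"dy": 0.006,"dz": 0.0,"yaw": 0.0},
    {"dx": 0.03,"dy": 0.0165,"dz": -0.01,"yaw": 0.0},
    {"dx": 0.03,"dy": 0.016,"dz": -0.02,"yaw": 0.0},
    {"dx": 0.0,"dy": 0.0,"dz": -0.04,"yaw": 0.0},
    {"dx": 0.0,"dy": 0.0,"dz": -0.035,"yaw": 0.0},
    {"dx": 0.0,"dy": 0.0,"dz": -0.025,"yaw": 0.0},
    {"dx": 0.0,"dy": 0.0,"dz": -0.01,"yaw": 0.0},
    {"dx": 0.0,"dy": 0.0,"dz": 0.0,"yaw": 0.0},
  ],
)

```text
t: 13.2
eef_pos: [519.9, -276.3, 24.4]
tcp_rot: [-3.141, 0.002, -0.177]
ft_force: [-0.2, 0.3, -0.4]
opening: 0.841
grip_force: 0.0
```

>>> arm_command(
  deltas=[
    {"dx": 0.0,"dy": 0.0,"dz": 0.0,"yaw": 0.0},
    {"dx": 0.0,"dy": 0.0,"dz": 0.0,"yaw": 0.0},
    {"dx": 0.0,"dy": 0.0,"dz": 0.0,"yaw": 0.0},
    {"dx": 0.0,"dy": 0.0,"dz": 0.0,"yaw": 0.0},
  ],
  gripper=0.05,
)

```text
t: 13.6
eef_pos: [520.6, -277.7, 26.4]
tcp_rot: [3.141, -0.002, -0.178]
ft_force: [-0.5, 1.5, 6.9]
opening: 0.642
grip_force: 30.0
```

>>> arm_command(
  deltas=[
    {"dx": 0.0,"dy": 0.0,"dz": 0.015,"yaw": 0.0},
    {"dx": 0.0,"dy": 0.0,"dz": 0.035,"yaw": 0.0},
    {"dx": -0.009,"dy": -0.0175,"dz": 0.0,"yaw": 0.0},
    {"dx": -0.01,"dy": -0.02,"dz": 0.0,"yaw": 0.0},
    {"dx": -0.01,"dy": -0.02,"dz": 0.0,"yaw": 0.0},
    {"dx": 0.0,"dy": 0.0,"dz": -0.02,"yaw": 0.0},
    {"dx": 0.0,"dy": 0.0,"dz": -0.02,"yaw": 0.0},
    {"dx": 0.0,"dy": 0.0,"dz": -0.007,"yaw": 0.0},
    {"dx": 0.0,"dy": 0.0,"dz": -0.0025,"yaw": 0.0},
    {"dx": 0.0,"dy": 0.0,"dz": 0.0,"yaw": 0.0},
  ],
)

```text
t: 14.6
eef_pos: [491.0, -334.7, 26.4]
tcp_rot: [3.142, 0.0, -0.178]
ft_force: [-0.1, 0.3, -1.4]
opening: 0.643
grip_force: 30.6
```

>>> arm_command(
  deltas=[
    {"dx": 0.0,"dy": 0.0,"dz": 0.0,"yaw": 0.0},
    {"dx": 0.0,"dy": 0.0,"dz": 0.0,"yaw": 0.0},
    {"dx": 0.0,"dy": 0.0,"dz": 0.03,"yaw": 0.0},
    {"dx": 0.0,"dy": 0.0,"dz": 0.045,"yaw": 0.0},
    {"dx": -0.003,"dy": 0.0045,"dz": 0.0,"yaw": -7.0},
    {"dx": -0.01,"dy": 0.01,"dz": 0.0,"yaw": -8.0},
    {"dx": -0.01,"dy": 0.01,"dz": 0.0,"yaw": -8.0},
    {"dx": -0.01,"dy": 0.015,"dz": 0.0,"yaw": -8.0},
    {"dx": -0.01,"dy": 0.015,"dz": 0.0,"yaw": -8.0},
    {"dx": 0.0,"dy": 0.0,"dz": 0.0,"yaw": -8.0},
    {"dx": 0.0,"dy": 0.0,"dz": 0.0,"yaw": -8.0},
    {"dx": 0.0,"dy": 0.0,"dz": -0.03,"yaw": 0.0},
    {"dx": 0.0,"dy": 0.0,"dz": -0.03,"yaw": 0.0},
    {"dx": 0.0,"dy": 0.0,"dz": -0.015,"yaw": 0.0},
    {"dx": 0.0,"dy": 0.0,"dz": 0.0,"yaw": 0.0},
  ],
  gripper=0.08,
)

```text
t: 16.1
eef_pos: [447.5, -279.8, 24.3]
tcp_rot: [3.14, 0.003, -1.138]
ft_force: [0.4, -0.3, -1.1]
opening: 0.842
grip_force: 0.0
```

>>> arm_command(
  deltas=[
    {"dx": 0.0,"dy": 0.0,"dz": 0.0,"yaw": 0.0},
    {"dx": 0.0,"dy": 0.0,"dz": 0.0,"yaw": 0.0},
    {"dx": 0.0,"dy": 0.0,"dz": 0.0,"yaw": 0.0},
    {"dx": 0.0,"dy": 0.0,"dz": 0.0,"yaw": 0.0},
  ],
  gripper=0.05,
)

```text
t: 16.5
eef_pos: [448.3, -280.6, 26.7]
tcp_rot: [-3.141, -0.001, -1.138]
ft_force: [-2.9, -0.1, 6.9]
opening: 0.642
grip_force: 30.0
```

>>> arm_command(
  deltas=[
    {"dx": 0.0,"dy": 0.0,"dz": 0.015,"yaw": 0.0},
    {"dx": 0.0,"dy": 0.0,"dz": 0.035,"yaw": 0.0},
    {"dx": -0.014,"dy": -0.017,"dz": 0.0,"yaw": 0.0},
    {"dx": -0.015,"dy": -0.02,"dz": 0.0,"yaw": 0.0},
    {"dx": -0.015,"dy": -0.02,"dz": 0.0,"yaw": 0.0},
    {"dx": 0.0,"dy": 0.0,"dz": -0.02,"yaw": 0.0},
    {"dx": 0.0,"dy": 0.0,"dz": -0.02,"yaw": 0.0},
    {"dx": 0.0,"dy": 0.0,"dz": -0.007,"yaw": 0.0},
    {"dx": 0.0,"dy": 0.0,"dz": -0.0025,"yaw": 0.0},
    {"dx": 0.0,"dy": 0.0,"dz": 0.0,"yaw": 0.0},
  ],
)

```text
t: 17.5
eef_pos: [404.1, -337.3, 26.9]
tcp_rot: [3.142, -0.0, -1.138]
ft_force: [0.5, 0.3, -2.9]
opening: 0.644
grip_force: 30.0
```

>>> arm_command(
  deltas=[
    {"dx": 0.0,"dy": 0.0,"dz": 0.0,"yaw": 0.0},
    {"dx": 0.0,"dy": 0.0,"dz": 0.0,"yaw": 0.0},
    {"dx": 0.0,"dy": 0.0,"dz": 0.03,"yaw": 0.0},
    {"dx": 0.0,"dy": 0.0,"dz": 0.045,"yaw": 0.0},
    {"dx": 0.008,"dy": 0.0145,"dz": 0.0,"yaw": 7.0},
    {"dx": 0.015,"dy": 0.02,"dz": 0.0,"yaw": 8.0},
    {"dx": 0.01,"dy": 0.02,"dz": 0.0,"yaw": 8.0},
    {"dx": 0.01,"dy": 0.02,"dz": 0.0,"yaw": 8.0},
    {"dx": 0.01,"dy": 0.02,"dz": 0.0,"yaw": 8.0},
    {"dx": 0.01,"dy": 0.02,"dz": 0.0,"yaw": 8.0},
    {"dx": 0.01,"dy": 0.01,"dz": 0.0,"yaw": 8.0},
    {"dx": 0.0,"dy": 0.0,"dz": 0.0,"yaw": 8.0},
    {"dx": 0.0,"dy": 0.0,"dz": -0.03,"yaw": 0.0},
    {"dx": 0.0,"dy": 0.0,"dz": -0.03,"yaw": 0.0},
    {"dx": 0.0,"dy": 0.0,"dz": -0.015,"yaw": 0.0},
    {"dx": 0.0,"dy": 0.0,"dz": 0.0,"yaw": 0.0},
  ],
  gripper=0.08,
)

```text
t: 19.1
eef_pos: [476.4, -212.3, 24.8]
tcp_rot: [-3.14, 0.003, -0.038]
ft_force: [0.0, 0.4, 0.6]
opening: 0.843
grip_force: 0.0
```

>>> arm_command(
  deltas=[
    {"dx": 0.0,"dy": 0.0,"dz": 0.0,"yaw": 0.0},
    {"dx": 0.0,"dy": 0.0,"dz": 0.0,"yaw": 0.0},
    {"dx": 0.0,"dy": 0.0,"dz": 0.0,"yaw": 0.0},
    {"dx": 0.0,"dy": 0.0,"dz": 0.0,"yaw": 0.0},
  ],
  gripper=0.05,
)

```text
t: 19.5
eef_pos: [477.6, -213.2, 27.2]
tcp_rot: [3.141, -0.002, -0.039]
ft_force: [-1.0, 0.2, 6.7]
opening: 0.645
grip_force: 30.0
```

>>> arm_command(
  deltas=[
    {"dx": 0.0,"dy": 0.0,"dz": 0.006,"yaw": 0.0},
    {"dx": 0.005,"dy": -0.003,"dz": 0.0,"yaw": 0.0},
    {"dx": 0.0055,"dy": -0.003,"dz": 0.0,"yaw": 0.0},
    {"dx": 0.0,"dy": 0.0,"dz": -0.0055,"yaw": 0.0},
    {"dx": 0.0,"dy": 0.0,"dz": 0.0,"yaw": 0.0},
  ],
)

```text
t: 20.0
eef_pos: [487.6, -218.9, 26.0]
tcp_rot: [-3.142, 0.0, -0.039]
ft_force: [0.3, -0.5, -2.7]
opening: 0.645
grip_force: 31.3
```

>>> arm_command(
  deltas=[
    {"dx": 0.0,"dy": 0.0,"dz": 0.0,"yaw": 0.0},
    {"dx": 0.0,"dy": 0.0,"dz": 0.0,"yaw": 0.0},
    {"dx": 0.0,"dy": 0.0,"dz": 0.03,"yaw": 0.0},
    {"dx": 0.0,"dy": 0.0,"dz": 0.045,"yaw": 0.0},
    {"dx": 0.0,"dy": 0.01,"dz": 0.03,"yaw": 0.0},
    {"dx": 0.0,"dy": 0.03,"dz": 0.0,"yaw": 0.0},
    {"dx": 0.0,"dy": 0.04,"dz": 0.0,"yaw": 0.0},
    {"dx": 0.0,"dy": 0.04,"dz": 0.0,"yaw": 0.0},
    {"dx": 0.0,"dy": 0.012,"dz": 0.0,"yaw": 0.0},
    {"dx": 0.0,"dy": 0.0,"dz": 0.0,"yaw": 0.0},
  ],
  gripper=0.08,
)

```text
t: 21.0
eef_pos: [487.5, -85.6, 131.9]
tcp_rot: [3.141, -0.0, -0.036]
ft_force: [-0.5, -0.9, 0.4]
opening: 0.843
grip_force: 0.0
```

```bash
python3 meas.py top t4;python3 meas.py side s4
```

```text
[231 195  25  24] mean [ 575.2 -217.1   60.8] circ 575.1 -217.1 30.9
[276 194  24  24] mean [ 578.2 -331.8   60.7] circ 578.1 -331.8 31.0
[231 229  25  25] mean [ 487.3 -218.5   60.6] circ 487.0 -218.1 30.9
[277 228  24  25] mean [ 490.  -333.8   60.7] circ 489.8 -333.9 30.9
[278 261  24  25] mean [ 406.5 -336.6   60.5] circ 406.5 -336.6 31.0
[232 263  24  25] mean [ 400.4 -220.8   60.7] circ 400.5 -221.1 30.9
21.05 [487.8 -86.7 131.9]
[194 179  22  15] mean [ 398.7 -224.1   59. ] circ 398.6 -222.7 32.5
[225 180  22  15] mean [ 485.5 -221.3   59.2] circ 484.6 -221.0 31.8
[256 182  22  15] mean [ 573.3 -220.2   59.1] circ 575.0 -219.5 32.7
[185 205  24  17] mean [ 404.8 -338.9   59.3] circ 405.1 -337.8 32.6
[217 207  25  17] mean [ 488.3 -336.1   59.3] circ 487.4 -336.0 32.0
[252 209  24  17] mean [ 576.1 -333.7   59.2] circ 576.2 -333.5 31.8
21.1 [487.8 -87.4 131.8]
```

View pics/t4.png

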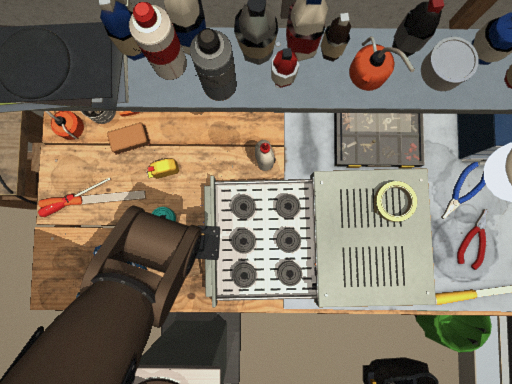

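The top view shows a clean 3×2 grid. d–e has a gap of only about 21 mm, so I'll move d about 6 mm in -x for margin before shutting.

>>> arm_command(
  deltas=[
    {"dx": -0.006,"dy": -0.021,"dz": 0.0,"yaw": 0.0},
    {"dx": -0.015,"dy": -0.04,"dz": 0.0,"yaw": 0.0},
    {"dx": -0.015,"dy": -0.04,"dz": 0.0,"yaw": 0.0},
    {"dx": -0.015,"dy": -0.04,"dz": 0.0,"yaw": 0.0},
    {"dx": -0.01,"dy": -0.04,"dz": 0.0,"yaw": 0.0},
    {"dx": -0.01,"dy": -0.04,"dz": 0.0,"yaw": 0.0},
    {"dx": -0.0105,"dy": -0.0295,"dz": 0.0,"yaw": 0.0},
    {"dx": 0.0,"dy": 0.0,"dz": -0.03,"yaw": 0.0},
    {"dx": 0.0,"dy": 0.0,"dz": -0.04,"yaw": 0.0},
    {"dx": 0.0,"dy": 0.0,"dz": -0.025,"yaw": 0.0},
    {"dx": 0.0,"dy": 0.0,"dz": -0.01,"yaw": 0.0},
    {"dx": 0.0,"dy": 0.0,"dz": 0.0,"yaw": 0.0},
  ],
)

```text
t: 22.3
eef_pos: [405.3, -337.9, 25.7]
tcp_rot: [-3.14, 0.002, -0.04]
ft_force: [-0.1, -0.5, -0.3]
opening: 0.842
grip_force: 0.0
```

>>> arm_command(
  deltas=[
    {"dx": 0.0,"dy": 0.0,"dz": 0.0,"yaw": 0.0},
    {"dx": 0.0,"dy": 0.0,"dz": 0.0,"yaw": 0.0},
    {"dx": 0.0,"dy": 0.0,"dz": 0.0,"yaw": 0.0},
    {"dx": 0.0,"dy": 0.0,"dz": 0.0,"yaw": 0.0},
  ],
  gripper=0.05,
)

```text
t: 22.7
eef_pos: [406.4, -337.7, 27.8]
tcp_rot: [3.14, -0.001, -0.038]
ft_force: [-1.2, -0.1, 7.8]
opening: 0.645
grip_force: 30.0
```

>>> arm_command(
  deltas=[
    {"dx": 0.0,"dy": 0.0,"dz": 0.005,"yaw": 0.0},
    {"dx": -0.006,"dy": 0.0,"dz": 0.0,"yaw": 0.0},
    {"dx": 0.0,"dy": 0.0,"dz": -0.005,"yaw": 0.0},
    {"dx": 0.0,"dy": 0.0,"dz": 0.0,"yaw": 0.0},
  ],
)

```text
t: 23.1
eef_pos: [399.8, -337.5, 26.8]
tcp_rot: [3.141, -0.0, -0.039]
ft_force: [-2.1, -0.7, 5.3]
opening: 0.642
grip_force: 30.0
```

>>> arm_command(
  deltas=[
    {"dx": 0.0,"dy": 0.0,"dz": 0.0,"yaw": 0.0},
    {"dx": 0.0,"dy": 0.0,"dz": 0.0,"yaw": 0.0},
    {"dx": 0.0,"dy": 0.0,"dz": 0.03,"yaw": 0.0},
    {"dx": 0.0,"dy": 0.0,"dz": 0.04,"yaw": 0.0},
    {"dx": 0.0,"dy": 0.0,"dz": 0.035,"yaw": 0.0},
    {"dx": 0.008,"dy": 0.0225,"dz": 0.0,"yaw": 0.0},
    {"dx": 0.015,"dy": 0.04,"dz": 0.0,"yaw": 0.0},
    {"dx": 0.015,"dy": 0.04,"dz": 0.0,"yaw": 0.0},
    {"dx": 0.015,"dy": 0.04,"dz": 0.0,"yaw": 0.0},
    {"dx": 0.015,"dy": 0.04,"dz": 0.0,"yaw": 0.0},
    {"dx": 0.01,"dy": 0.04,"dz": 0.0,"yaw": 0.0},
    {"dx": 0.01,"dy": 0.03,"dz": 0.0,"yaw": 0.0},
    {"dx": 0.0,"dy": 0.0,"dz": 0.0,"yaw": 0.0},
  ],
  gripper=0.08,
)

```text
t: 24.4
eef_pos: [488.6, -81.9, 131.6]
tcp_rot: [-3.141, 0.0, -0.035]
ft_force: [-0.2, -0.3, -1.1]
opening: 0.839
grip_force: 0.0
```

>>> arm_command(
  deltas=[
    {"dx": 0.0,"dy": 0.0,"dz": -0.02,"yaw": 0.0},
    {"dx": 0.0,"dy": 0.0,"dz": -0.02,"yaw": 0.0},
    {"dx": 0.0,"dy": 0.0,"dz": 0.0,"yaw": 0.0},
    {"dx": 0.0,"dy": 0.0,"dz": 0.0,"yaw": 0.0},
    {"dx": 0.0,"dy": 0.0,"dz": 0.0,"yaw": 0.0},
    {"dx": 0.0,"dy": 0.0,"dz": 0.0,"yaw": 0.0},
    {"dx": 0.0,"dy": 0.0,"dz": 0.0,"yaw": 0.0},
    {"dx": 0.0,"dy": 0.0,"dz": 0.0,"yaw": 0.0},
    {"dx": 0.0,"dy": 0.0,"dz": 0.0,"yaw": 0.0},
  ],
  gripper=0.0,
)

```text
t: 25.3
eef_pos: [488.1, -84.8, 91.9]
tcp_rot: [3.141, -0.0, -0.038]
ft_force: [-0.6, 0.5, 0.2]
opening: 0.143
grip_force: 0.0
```

```bash
python3 meas.py top t5
```

```text
[232 195  24  24] mean [ 575.1 -217.3   60.8] circ 575.3 -217.3 30.8
[276 194  24  24] mean [ 578.2 -332.    60.6] circ 578.3 -331.9 30.9
[231 229  25  25] mean [ 487.3 -218.5   60.9] circ 487.0 -218.3 30.9
[277 228  24  25] mean [ 489.8 -334.    60.7] circ 489.9 -334.1 30.9
[232 263  25  25] mean [ 400.4 -221.    60.7] circ 400.3 -221.1 31.0
[278 264  24  25] mean [ 399.6 -336.9   60.6] circ 399.6 -336.9 30.9
25.35 [488.1 -84.8  91.8]
```

Gaps are now at least 24 mm. I lower the closed fingers in front of the lip.

>>> arm_command(
  deltas=[
    {"dx": 0.0,"dy": 0.0,"dz": 0.0,"yaw": 0.0},
    {"dx": 0.0,"dy": 0.0,"dz": 0.0,"yaw": 0.0},
    {"dx": 0.0,"dy": 0.0,"dz": -0.02,"yaw": 0.0},
    {"dx": 0.0,"dy": 0.0,"dz": -0.025,"yaw": 0.0},
    {"dx": 0.0,"dy": 0.0,"dz": -0.012,"yaw": 0.0},
    {"dx": 0.0,"dy": -0.005,"dz": 0.0,"yaw": 0.0},
    {"dx": 0.0,"dy": -0.005,"dz": 0.0,"yaw": 0.0},
    {"dx": 0.0,"dy": -0.005,"dz": 0.0,"yaw": 0.0},
    {"dx": 0.0,"dy": -0.005,"dz": 0.0,"yaw": 0.0},
    {"dx": 0.0,"dy": -0.005,"dz": 0.0,"yaw": 0.0},
    {"dx": 0.0,"dy": -0.005,"dz": 0.0,"yaw": 0.0},
  ],
)

```text
t: 26.45
eef_pos: [488.3, -115.1, 35.1]
tcp_rot: [3.142, -0.001, -0.039]
ft_force: [1.3, 3.5, 2.3]
opening: 0.005
grip_force: 1.9
```

Contact at about 3.5 N, so I push in smoothly.

>>> arm_command(
  deltas=[
    {"dx": 0.0,"dy": -0.005,"dz": 0.0,"yaw": 0.0},
    {"dx": 0.0,"dy": -0.007,"dz": 0.0,"yaw": 0.0},
    {"dx": 0.0005,"dy": -0.009,"dz": 0.0,"yaw": 0.0},
    {"dx": 0.0005,"dy": -0.011,"dz": 0.0,"yaw": 0.0},
    {"dx": 0.0005,"dy": -0.013,"dz": 0.0,"yaw": 0.0},
    {"dx": 0.0005,"dy": -0.013,"dz": 0.0,"yaw": 0.0},
    {"dx": 0.0005,"dy": -0.013,"dz": 0.0,"yaw": 0.0},
    {"dx": 0.0005,"dy": -0.013,"dz": 0.0,"yaw": 0.0},
    {"dx": 0.0005,"dy": -0.013,"dz": 0.0,"yaw": 0.0},
    {"dx": 0.0005,"dy": -0.013,"dz": 0.0,"yaw": 0.0},
    {"dx": 0.0005,"dy": -0.013,"dz": 0.0,"yaw": 0.0},
    {"dx": 0.0005,"dy": -0.013,"dz": 0.0,"yaw": 0.0},
    {"dx": 0.0005,"dy": -0.013,"dz": 0.0,"yaw": 0.0},
    {"dx": 0.0005,"dy": -0.013,"dz": 0.0,"yaw": 0.0},
    {"dx": 0.0005,"dy": -0.013,"dz": 0.0,"yaw": 0.0},
    {"dx": 0.0005,"dy": -0.011,"dz": 0.0,"yaw": 0.0},
    {"dx": 0.0,"dy": -0.009,"dz": 0.0,"yaw": 0.0},
    {"dx": 0.0,"dy": -0.007,"dz": 0.0,"yaw": 0.0},
    {"dx": 0.0,"dy": -0.005,"dz": 0.0,"yaw": 0.0},
    {"dx": 0.0,"dy": 0.0,"dz": 0.0,"yaw": 0.0},
  ],
)

```text
t: 28.45
eef_pos: [495.3, -322.7, 34.7]
tcp_rot: [3.141, -0.001, -0.039]
ft_force: [-1.3, -0.1, 0.3]
opening: 0.007
grip_force: 0.0
```

```bash
python3 - <<'E'
from h import *
c=read_camera("top"); P=pts(c); save(c,"t6"); z=P[...,2]
m=(z>60)&(z<80)&(P[...,1]>-420)&(P[...,1]<-100)&(P[...,0]>330)&(P[...,0]<440)
q=P[m]; print(m.sum(),np.percentile(q[:,1],[2,50,98]))
m=(abs(z-96)<5)&(P[...,0]>340)&(P[...,0]<440)&(P[...,1]>-600)&(P[...,1]<-300); print("case front",np.percentile(P[m][:,1],[98,99.5]))
s=state();print(s["eef_pos"],s["ft_force"])
E
```

```text
36 [-403.77229567 -361.04259932 -354.51041751]
case front [-405.68538709 -401.4240784 ]
[ 495.23142259 -322.30205655   34.72018626] [-0.13526951  0.45818201  0.09230929]
```

View pics/t6.png

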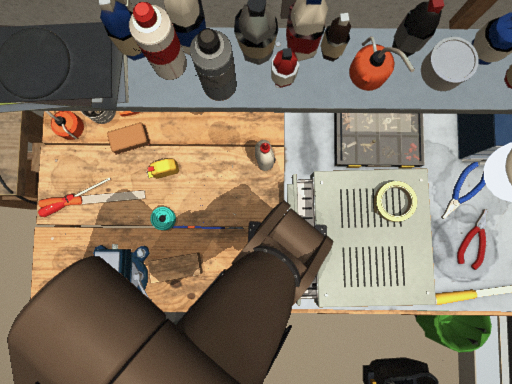

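The drawer coasted ahead of the fingers, with the lip at about y -352 and roughly 30 mm still to go (view: lip at px ~(292–300), case edge at 315). I finish slowly.

>>> arm_command(
  deltas=[
    {"dx": 0.0,"dy": -0.005,"dz": 0.0,"yaw": 0.0},
    {"dx": 0.0,"dy": -0.005,"dz": 0.0,"yaw": 0.0},
    {"dx": 0.0,"dy": -0.003,"dz": 0.0,"yaw": 0.0},
    {"dx": 0.0,"dy": -0.003,"dz": 0.0,"yaw": 0.0},
    {"dx": 0.0,"dy": -0.003,"dz": 0.0,"yaw": 0.0},
    {"dx": 0.0,"dy": -0.003,"dz": 0.0,"yaw": 0.0},
    {"dx": 0.0,"dy": -0.003,"dz": 0.0,"yaw": 0.0},
    {"dx": 0.0,"dy": -0.003,"dz": 0.0,"yaw": 0.0},
    {"dx": 0.0,"dy": -0.003,"dz": 0.0,"yaw": 0.0},
    {"dx": 0.0,"dy": -0.003,"dz": 0.0,"yaw": 0.0},
    {"dx": 0.0,"dy": -0.003,"dz": 0.0,"yaw": 0.0},
    {"dx": 0.0,"dy": -0.003,"dz": 0.0,"yaw": 0.0},
    {"dx": 0.0,"dy": -0.003,"dz": 0.0,"yaw": 0.0},
  ],
)

```text
t: 29.8
eef_pos: [494.9, -363.8, 34.6]
tcp_rot: [-3.139, 0.001, -0.039]
ft_force: [8.5, 24.1, 7.9]
opening: 0.005
grip_force: 12.3
```

>>> arm_command(
  deltas=[
    {"dx": 0.0,"dy": 0.0,"dz": 0.0,"yaw": 0.0},
    {"dx": 0.0,"dy": 0.0,"dz": 0.0,"yaw": 0.0},
  ],
)

```text
t: 30.0
eef_pos: [495.1, -363.6, 34.7]
tcp_rot: [-3.14, 0.001, -0.038]
ft_force: [3.8, 11.0, 3.4]
opening: -0.001
grip_force: 5.6
```

A steady 11 N, against 3 N runner friction, means it's at the stop. I back off, lift and check.

>>> arm_command(
  deltas=[
    {"dx": 0.0,"dy": 0.01,"dz": 0.0,"yaw": 0.0},
    {"dx": 0.0,"dy": 0.03,"dz": 0.0,"yaw": 0.0},
    {"dx": 0.0,"dy": 0.04,"dz": 0.02,"yaw": 0.0},
    {"dx": 0.0,"dy": 0.04,"dz": 0.04,"yaw": 0.0},
    {"dx": 0.0,"dy": 0.04,"dz": 0.04,"yaw": 0.0},
    {"dx": 0.0,"dy": 0.04,"dz": 0.03,"yaw": 0.0},
    {"dx": 0.0,"dy": 0.04,"dz": 0.0,"yaw": 0.0},
    {"dx": 0.0,"dy": 0.0,"dz": 0.0,"yaw": 0.0},
    {"dx": 0.0,"dy": 0.0,"dz": 0.0,"yaw": 0.0},
  ],
)

```text
t: 30.9
eef_pos: [495.1, -133.8, 155.7]
tcp_rot: [3.141, -0.001, -0.037]
ft_force: [0.5, -0.4, -1.1]
opening: 0.006
grip_force: 0.0
```

```bash
python3 - <<'E'
from h import *
c=read_camera("top"); P=pts(c); z=P[...,2]
for x0,x1 in((340,400),(400,460),(460,520),(520,580),(580,640)):
    b=(P[...,0]>x0)&(P[...,0]<x1)&(P[...,1]<-300)&(P[...,1]>-600)
    q=P[b&(z>62)&(z<76)&(P[...,1]>-402)][:,1]; k=P[b&(abs(z-96)<5)][:,1]
    print(x0,len(q),np.percentile(q,[5,50,98]).round(1),"case",np.percentile(k,[99]).round(1))
b=cv2.resize(c["color"][160:310,270:450],None,fx=3,fy=3); s=cv2.resize(read_camera("side")["color"][120:320,110:330],(440,400))
o=np.zeros((450,800,3),np.uint8); o[:,:540]=b; o[:237,540:]=cv2.resize(s,(260,237)); cv2.imwrite("pics/t7.png",o[:,:,::-1])
E
```

```text
340 177 [-399.7 -387.7 -377.1] case [-401.5]
400 238 [-397.3 -386.  -374.8] case [-401.1]
460 245 [-396.6 -384.9 -372.4] case [-399.]
520 245 [-395.1 -382.4 -370. ] case [-396.8]
580 224 [-392.8 -380.3 -367.8] case [-394.5]
```

View pics/t7.png

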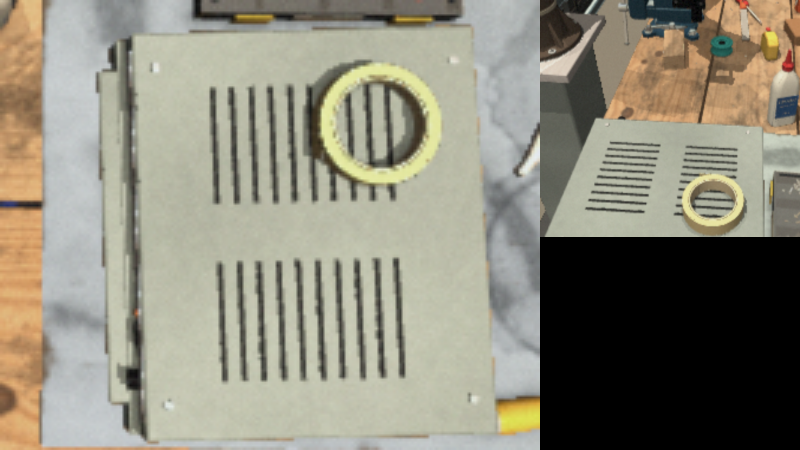

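The view shows the lip 26–27 mm in front of the case along its whole width, so the drawer is fully shut. Nothing else has moved.

```bash
python3 -c "
from cell import job_done; print(job_done())"
```

```text
the job is handed in; nothing more can be done
None
```

The job is handed in at about 31 s of the 72 s: all six pulleys lie flat in a 3×2 layer with gaps of at least 24 mm (measured before shutting), and the drawer is fully shut; the offcut, glue bottle, tape measure and turquoise look-alike were not touched.

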